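# Set the lathe to finishing speed and load the finishing brush

## Robot

A 7-joint arm with a two-finger parallel gripper is mounted at the origin on the work surface. World frame = base frame: x ahead of the robot, y to its left, z up, the work surface at z = 0. Lengths are in mm, angles in degrees, forces in N, time in s.
With the tool pointing down it reaches from about 425 to 925 mm from the base axis. Payload 6.8 kg.
Tool frame: the origin (TCP) lies at the very end of the fingers, on their centre line; the grasp point (between the pads) lies 19 mm behind it; z points along the fingers, y is the direction in which the jaws open and shut (so a half turn about z gives the same grasp; the last joint's range is limited). The gripper opens to 88 mm and grips with 3 to 60 N. Pads are 20 mm wide; open, the fingers measure 115 mm over their backs; the gripper's body (75 mm by 178 mm) begins 61 mm behind the grasp point.
Start: joints at [62.962, 27.33, 1.283, 89.118, -0.659, 63.558, -4.761], TCP at [240.194, -630.836, 222.664] pointing down, gripper open.
Joint ranges: [-169.35, 169.35], [-19.33, 120.38], [-80.79, 83.38], [13.8, 139.57], [-78.32, 258.32], [9.67, 109.79], [-169.56, 169.56]. Speed limits (degrees/s): [136.94, 136.94, 180, 180, 180, 180, 180].

## Interface

Orientations are given as [roll, pitch, yaw] about the fixed x, y, z axes, in that order (R = Rz(yaw) Ry(pitch) Rx(roll)).
In Python, from station import * gives the robot as it stands. The module is installed in compiled form; this text tells all that it offers. Calls block until the motion is done:
- movep(position, orientation): joint-space move of the TCP to a pose.
- move_straight(position, attitude=None, max_speed=150, threshold=None): straight line of the TCP; attitude=None keeps the orientation; max_speed is the mean speed in mm/s. With threshold (N) it stops when the force on the tool has changed by that much, and returns True; else False.
- movej(angles): joint-space move.
- open_jaws() and grasp(strength=None): open the fingers fully, or close them until they stop; strength is the grip in N (None keeps the last).
- sleep(seconds).
- solve_ik(position, orientation): joint angles nearest the present ones, or None.
- get_image(name): name is "scene" or "top" or "wrist"; returns a dict with "img" (480x640x3 uint8, red, green, blue), "camera_matrix" (3x3 intrinsics, pixels), "origin" and "orientation" of the camera in the world. Camera axes: x right, y up, looking along -z (the intrinsics and any distortion apply to the point x, -y, -z); pixel columns grow to the right and rows downward; lengths in mm; the calibration is good to about 2 mm. A picture is of the moment at which its call begins. There is no depth.
A pose or a line that the arm cannot do raises MotionError and nothing moves.
- close_job(): hands the job in, once; it reports no verdict.
Readings, each from a call of its own:
- get_t(): time.
- get_joint_pos(): joint angles.
- get_qd(): joint speeds.
- get_joint_torque(): joint torques, N m.
- get_ee_pos(): TCP position.
- get_tool_rot(): TCP orientation.
- get_wrist_force(): force on the tool from outside, world axes, zero at the start.
- get_ft_torque(): the same for the moment, N m.
- get_finger_gap(): finger opening in mm.
Only numpy, scipy, OpenCV 4.12 (cv2) and the standard library are available. Lean on these libraries where they do the work, as an engineer would, in place of code of your own. Each camera call takes 0.05 s, during which the arm holds its last target. There are 200 camera calls.

## Task

Get the lathe ready for a coat of finish: first swing the speed lever (black ball knob, under the guard hoop) until it is in line with the index pointer on its arc, and leave it there. Then pick up the brush, dip its bristle tip well below the rim of the open steel pot, and lay it down with its handle across both rails of the wooden brush rest. Do not shift the index pointer, keep the pot upright in its place, and leave the bottle, bowl and mallet where they are.

Things in the scene. Friction and masses are not known exactly. Their poses are not given: they have to be found in the camera images.
- console: fixed speed control: a white casting 110 x 150 mm (local x, y), 40 mm high, with a lever and an index pointer that turn about one horizontal hinge. Origin under its centre; x along the hinge axis, y along the swing, z up. A thin steel arc (radius 68 mm about the hinge, 18 mm to the +x side of the lever) stands over it; its two end posts are at y +-59 mm.
- hoop_mid (a point): middle of the top bar of a guard hoop, 14 mm bar, fixed on the console over the lever. In the console frame: posts at x +45 mm, y +-85 mm, rise to z 200 mm, then lean in to the top bar at x +25 mm, z 285 mm, y -70 to +70 mm. Open on the console's -x side: there is no room for a gripper straight above the knob, reach it leaning to -x
- hinge (a point): the lever's hinge point, 70 mm above the bench at the console's centre; x is the hinge axis
- lever (a joint): lever angle in rad: 0 upright, positive leans to the console's -y side, range -0.95 to 0.95; stiff, it stays where it is left (about 2 N at the knob). A steel rod 12 mm thick with a black ball knob at its end
- lever_knob (a point): centre of the lever's ball knob, 36 mm in diameter, 130 mm from the hinge; its z axis points along the lever, away from the hinge
- index (a joint): angle of the index pointer in rad, same zero, direction and axis as the lever; the lever angle to be matched. A friction-held steel clip on the arc; not to be moved
- index_tip (a point): outer end of the index pointer, 95 mm from the hinge and 18 mm to the console's +x side of the lever; its z axis points from the hinge out through the pointer
- brush: loose finishing brush 195 mm long, about 90 g, lying flat on the bench. Origin at the middle of the handle, on the underside; x towards the bristles, z up. Wooden handle 120 mm long (x -60 to 60), 20 mm wide, 16 mm thick; then a steel ferrule (x 60 to 90, 34 mm wide, 18 mm thick) and dark bristles (x 90 to 135, 32 mm wide, 13 mm thick, rigid)
- brush_grip (a point): middle of the handle, on the brush's centre line 9 mm above the underside
- brush_tip (a point): end of the bristles, on the centre line, 135 mm from brush_grip
- pot: loose open steel pot, outer radius 50 mm, wall 4 mm, 65 mm high, about 0.5 kg. Origin under its centre, z up
- pot_rim (a point): centre of the pot's mouth, at rim height, 65 mm above the bench; the inner floor is about 60 mm below
- rest: fixed wooden brush rest: base board 110 x 120 mm (x, y), 12 mm thick, with two rails along its y, at x -35 and +35 mm, each 10 mm thick, 110 mm long, top 50 mm above the bench; at each rail end (y +-50 mm) a horn 10 mm square rises 18 mm more. Origin under its centre; the brush goes along its x, pointing either way
- rest_top (a point): middle of the brush rest at the height of the rail tops, 50 mm above the bench; axes as the rest
- bottle: bystander: amber bottle, radius 34 mm, 190 mm tall; origin under its centre
- bowl: bystander: turned wooden bowl, rim radius 85 mm, 75 mm tall; origin under its centre
- mallet: bystander: wooden mallet lying along its x, head 90 x 120 x 80 mm centred at x +85 mm, handle 26 mm thick to x -125 mm, 40 mm up; origin on the underside
Things that resemble listed ones, but are neither listed nor needed, are in the scene too. Of the things that look like the brush, take the one that is farthest to the robot's left at the start. There is more than one size of the rest; the one meant has the size given above.

How it is judged (in metres and radians):
On the way, in this order (a step that is already met when the one before it is completed fails the run):
1. the lever is in line with the index pointer, within 0.07 rad (4 degrees), still and let go of (angle between the z axis of lever_knob and the z axis of index_tip, either way round below 0.07 rad and velocity of joint lever between -0.05 and 0.05 rad/s and contact force between the fingers and console below 0.1 N), for 0.3 s.
2. the held brush's bristle tip is inside the pot, at least 18 mm below the rim (z of brush_tip in the frame of pot_rim below -0.018 m and horizontal distance between brush_tip and pot_rim below 0.046 m and contact force between the fingers and brush above 0.3 N), for 0.2 s.
At the end, for the whole second after the job is handed in: lever within 0.07 rad of the pointer; brush at rest, level within 0.12 rad, handle across both rails (mid-handle within 35 mm in x and 45 mm in y of rest_top, 8 mm below to 12 mm above the rail tops, within 0.9 rad of the rest's x either way), touching the rest; pot upright (angle between the z axis of lever_knob and the z axis of index_tip, either way round below 0.07 rad and x of brush in the frame of rest_top between -0.035 and 0.035 m and y of brush in the frame of rest_top between -0.045 and 0.045 m and z of brush in the frame of rest_top between -0.008 and 0.012 m and angle between the x axis of brush and the x axis of rest, either way round below 0.9 rad and angle between brush's own x axis and vertical between 1.45 and 1.69 rad and contact force between brush and rest above 0.1 N and linear speed of brush below 0.02 m/s and angle between pot's own z axis and vertical below 0.1 rad).
It fails at once if the index pointer is shifted more than 8 mm (distance of index_tip from where it was at the start of the episode above 0.008 m).
It fails at once if the pot is tipped more than 0.3 rad or shifted more than 40 mm (angle between pot's own z axis and vertical above 0.3 rad or distance of pot from where it was at the start of the episode above 0.04 m).
It fails at once if the bottle, bowl or mallet is shifted more than 25 mm (distance of any of bottle, bowl, mallet from where it was at the start of the episode above 0.025 m).
It also fails if it takes over 67 s, if anything falls off the work surface, if the arm or the gripper's body presses on something with over 40 N, if the wrist force passes 120 N, or if a joint passes its speed limit or range.

## Working session

There is one attempt and no reset: what is moved stays moved. The work goes in short steps, each a Python script; the robot and the scene stay as the last script left them, time stands still between calls to the robot, and variables do not carry over. Pictures are saved under pics/ and viewed, about 8 in all and at most 12, crops included, and the job is handed in when it is done.

```bash
mkdir -p pics
cat > h.py <<'E'
from station import *
import numpy as np, cv2
from scipy.spatial.transform import Rotation as R
def snap(cam,fn):
    d=get_image(cam); cv2.imwrite('pics/'+fn+'.png',d['img'][:,:,::-1])
    np.savez('pics/'+fn+'.npz',**{k:np.array(v) for k,v in d.items()}); return d
def load(fn): return dict(np.load('pics/'+fn+'.npz'))
def rot(d):
    o=np.array(d['orientation'],float)
    return o if o.shape==(3,3) else R.from_euler('xyz',o,degrees=True).as_matrix()
def ray(d,u,v):
    K=np.array(d['camera_matrix']); a=np.linalg.solve(K,[u,v,1.]); r=rot(d)@np.array([a[0],-a[1],-a[2]]); return np.array(d['origin'],float),r/np.linalg.norm(r)
def onz(d,u,v,z):
    o,r=ray(d,u,v); return o+r*(z-o[2])/r[2]
def proj(d,P):
    p=(np.atleast_2d(P)-np.array(d['origin']))@rot(d); q=np.c_[p[:,0],-p[:,1],-p[:,2]]@np.array(d['camera_matrix']).T; return q[:,:2]/q[:,2:]
E
python3 - <<'E'
from h import *
for c in ('scene','top'):
    d=snap(c,c+'0'); print({k:v for k,v in d.items() if k!='img'})
print(get_t(),get_tool_rot())
E
```

```text
{'camera_matrix': array([[585.47068839,   0.        , 304.55739302],
       [  0.        , 585.47068839, 238.60449101],
       [  0.        ,   0.        ,   1.        ]]), 'origin': array([1397.88397298,  343.6683598 ,  849.97994194]), 'orientation': array([ 55.92755095,  -0.30071038, 119.52634483])}
{'camera_matrix': array([[572.34911805,   0.        , 317.28153895],
       [  0.        , 572.34911805, 236.64442802],
       [  0.        ,   0.        ,   1.        ]]), 'origin': array([ 419.74930501, -133.1574642 , 1671.16957153]), 'orientation': array([  4.83200183,  -0.16650416, -91.24754773])}
0.1 [-1.79909127e+02  5.85285401e-03  2.08431291e+01]
```

View pics/top0.png

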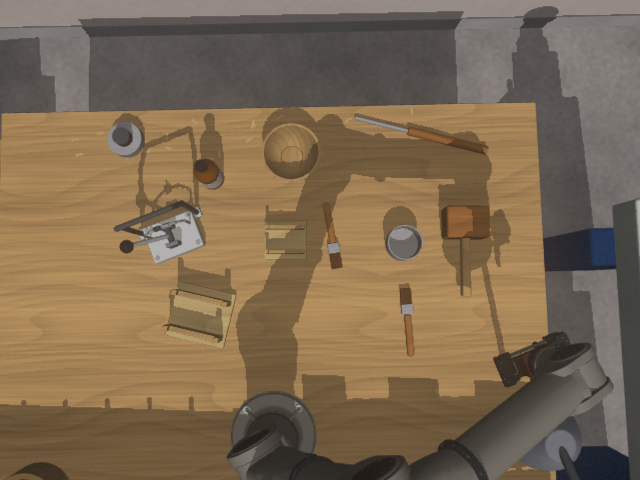

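View pics/scene0.png

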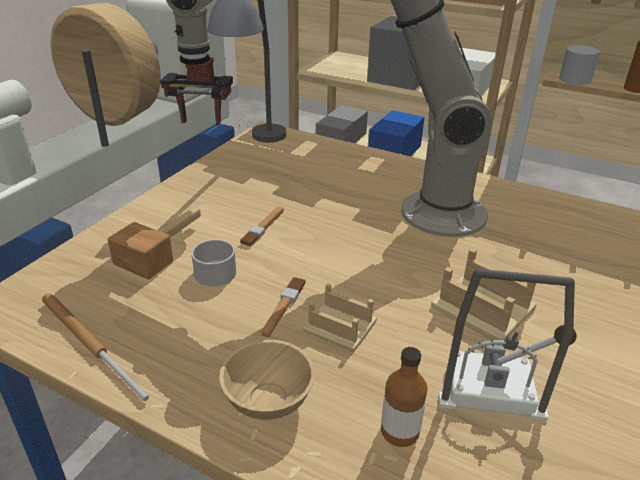

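Top view: the left brush is at about (333,237), bristles toward (336,267). The pot is at (404,242). The rest candidates are at (286,241) and (201,317). The console is at (173,237), with its knob at (126,246). I'll zoom in on the console next.

Run:
```python
from h import *
t=load('top0');s=load('scene0')
a=cv2.resize(t['img'][190:280,100:220],None,fx=6,fy=6,interpolation=cv2.INTER_CUBIC)
b=cv2.resize(s['img'][260:425,430:590],None,fx=3.27,fy=3.27,interpolation=cv2.INTER_CUBIC)
cv2.imwrite('pics/ca.png',a[:,:,::-1]);cv2.imwrite('pics/cb.png',b[:,:,::-1])
for n,u,v,z in [('restS',265,225,12),('restS',306,223,12),('restS',306,257,12),('restS',265,259,12),
 ('restL',178,286,12),('restL',236,293,12),('restL',223,347,12),('restL',165,334,12),
 ('br',326,204,8),('br',333,245,8),('br',337,267,8),('pot',404,242,65),('bottle',206,170,190),('bowl',291,151,75),('knob',126,246,130)]:
    print(n,onz(t,u,v,z).round(0))
```

```text
restS [597.  11.  12.]
restS [ 600. -109.   12.]
restS [ 501. -107.   12.]
restS [498.  12.  12.]
restL [426. 264.  12.]
restL [402.  97.  12.]
restL [249. 136.  12.]
restL [289. 301.  12.]
br [ 656. -169.    8.]
br [ 535. -186.    8.]
br [ 471. -196.    8.]
pot [ 535. -385.   65.]
bottle [726. 148. 190.]
bowl [800. -72.  75.]
knob [536. 376. 130.]
```

View pics/ca.png

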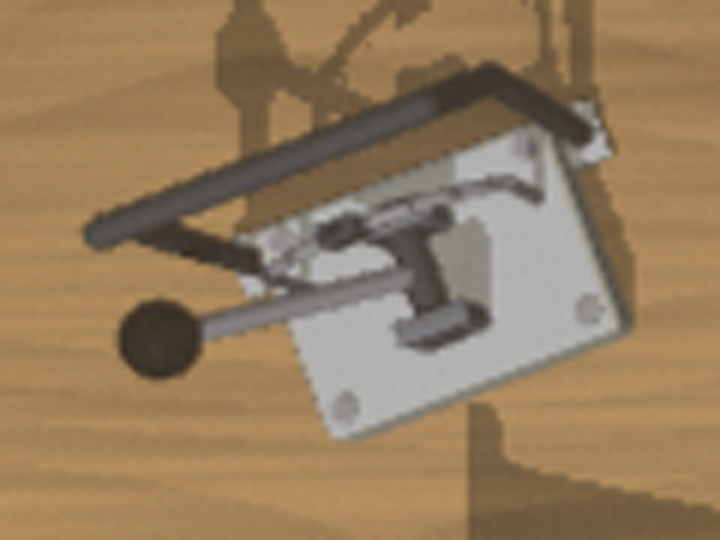

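View pics/cb.png

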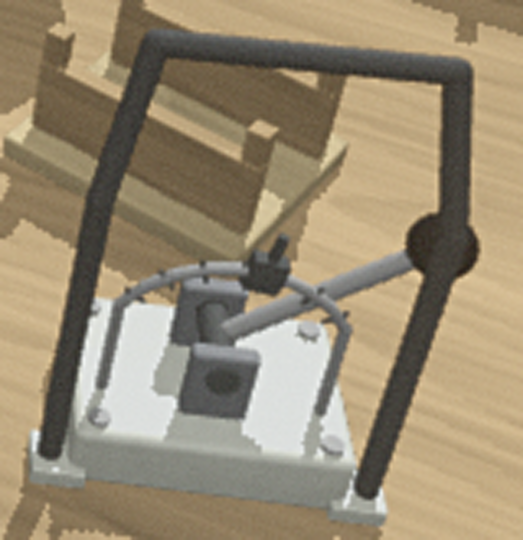

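Close-ups: the hoop is on the far side (console +x is roughly world +x). The lever leans hard to +y and the index only slightly, with the clip at crop pixel (268,270) and its tip at about (283,240). I'll fit the console pose and both angles.

```bash
cat > fit.py <<'E'
from h import *
from scipy.optimize import least_squares
def lev(a,r,x=0): return np.array([x,-r*np.sin(a),70+r*np.cos(a)])
def W(p,P): return np.r_[p[:2],0]+R.from_euler('z',p[2]).as_matrix()@np.asarray(P,float)
if __name__=='__main__':
    t=load('top0');s=load('scene0')
    T=lambda u,v:(100+u/6-.4,190+v/6-.4); S=lambda u,v:(430+u/3.27-.35,260+v/3.27-.35)
    fx=[(t,T(335,438),(-55,75,38)),(t,T(632,325),(-55,-75,38)),(t,T(95,232),(25,70,285)),(t,T(487,72),(25,-70,285)),
        (s,S(160,42),(25,-70,285)),(s,S(458,70),(25,70,285))]
    def f(p):
        r=[proj(d,W(p,P))[0]-q for d,q,P in fx]
        r+=[proj(t,W(p,lev(p[3],130)))[0]-T(160,340),proj(s,W(p,lev(p[3],130)))[0]-S(442,246)]
        r+=[proj(s,W(p,lev(p[4],95,18)))[0]-S(284,238),proj(s,W(p,lev(p[4],68,18)))[0]-S(268,272)]
        return np.ravel(r)
    o=least_squares(f,[530,270,.3,-.8,-.3],x_scale=[10,10,.1,.1,.1])
    print(o.x.round(3),o.fun.round(1))
    p=o.x; np.save('p.npy',p)
    for a in (p[3],p[4]): print('knob',W(p,lev(a,130)).round(0))
    print('top idx tip crop px',(proj(t,W(p,lev(p[4],95,18)))[0]-[99.6,189.6])*6)
E
python3 fit.py
python3 - <<'E'
from fit import *
p=np.load('p.npy'); 
def pose(a,tilt,roll=0):
    # tool z: from -x side down toward +x ; y along console y, rotated by roll about console x
    Rc=R.from_euler('z',p[2]); z=np.array([np.sin(tilt),0,-np.cos(tilt)]); y=np.array([0,1.,0]); 
    M=np.c_[np.cross(y,z),y,z]; M=R.from_euler('x',roll).as_matrix()@M
    return M,Rc.as_matrix()@M
for tilt in (35,45,55):
  for flip in (0,1):
    for a in (p[3],p[4]):
      for roll in (0,.3,.6):
        M,Rw=pose(a,np.radians(tilt),roll)
        if flip: Rw=Rw@np.diag([-1,-1,1])
        q=W(p,lev(a,130))+Rw[:,2]*14
        e=R.from_matrix(Rw).as_euler('xyz',degrees=True)
        j=solve_ik(list(q),list(e)); b=solve_ik(list(q-Rw[:,2]*100),list(e))
        print(tilt,flip,round(a,2),roll,None if j is None else np.round(j), b is not None)
E
```

```text
[ 5.70101e+02  2.73680e+02  3.70000e-01 -9.07000e-01 -2.15000e-01] [ -0.6   0.6  -1.1  -0.6   1.   -0.1 -10.6   4.7  -3.4   0.4  -2.7   0.1
  -0.3   0.1  -1.6   0.9   0.6   0.1  -1.1   0.7]
knob [533. 369. 150.]
knob [560. 300. 197.]
top idx tip crop px [308.27702606 230.42759661]
35 0 -0.91 0 [-19.  24. -34. 122.  82.  28.  -9.] True
35 0 -0.91 0.3 [ 15.  38. -67. 123.  98.  28. -17.] True
35 0 -0.91 0.6 [ 23.  42. -66. 125. 127.  13. -46.] True
35 0 -0.22 0 [  0.  20. -45. 122.  71.  26.  10.] True
35 0 -0.22 0.3 [ 19.  25. -57. 122.  66.  12.  15.] True
35 0 -0.22 0.6 [-72.  43.  73. 129. 253.  70. 163.] True
35 1 -0.91 0 None True
35 1 -0.91 0.3 [ -2.  26. -43. 124. 104.  13. 150.] True
35 1 -0.91 0.6 [ 23.  42. -66. 125. 127.  13. 134.] True
35 1 -0.22 0 [ -21.   15.  -20.  123.   62.   18. -164.] True
35 1 -0.22 0.3 [-30.  15.   1. 125. -76.  10. -31.] True
35 1 -0.22 0.6 [-72.  43.  73. 129. 253.  70. -17.] True
45 0 -0.91 0 [ -3.  33. -56. 127. 110.  45. -29.] True
45 0 -0.91 0.3 [ 13.  39. -67. 129. 124.  38. -42.] True
45 0 -0.91 0.6 [ 21.  44. -68. 131. 150.  30. -68.] Fal
[... 501 characters left out ...]
.  98.] True
55 0 -0.91 0 [  2.  45. -68. 132. 125.  66. -35.] False
55 0 -0.91 0.3 [ 10.  45. -68. 134. 138.  55. -53.] False
55 0 -0.91 0.6 [ 18.  50. -68. 135. 156.  50. -71.] False
55 0 -0.22 0 [ 14.  33. -68. 133. 126.  50. -35.] False
55 0 -0.22 0.3 [ 22.  34. -67. 134. 143.  39. -56.] False
55 0 -0.22 0.6 [ 30.  39. -68. 135. 165.  34. -81.] False
55 1 -0.91 0 [-24.  28. -34. 133. 129.  48. 124.] False
55 1 -0.91 0.3 [ 10.  45. -68. 134. 138.  55. 127.] False
55 1 -0.91 0.6 [ 18.  50. -68. 135. 156.  50. 109.] False
55 1 -0.22 0 [-13.  20. -33. 135. 135.  37. 125.] False
55 1 -0.22 0.3 [ 22.  34. -67. 134. 143.  39. 124.] False
55 1 -0.22 0.6 [ 30.  39. -68. 135. 165.  34.  99.] False
```

```bash
sed -i 's/T(487,72)/T(428,101)/' fit.py; python3 fit.py
cat >> fit.py <<'E'
def tool(p,tilt,roll,flip=0):
    tilt=np.radians(tilt); z=np.array([np.sin(tilt),0,-np.cos(tilt)]); y=np.array([0,1.,0])
    M=R.from_euler('z',p[2]).as_matrix()@R.from_euler('x',roll).as_matrix()@np.c_[np.cross(y,z),y,z]
    return M@np.diag([-1,-1,1]) if flip else M
def eul(M): return list(R.from_matrix(M).as_euler('xyz',degrees=True))
E
python3 - <<'E'
from fit import *
p=np.load('p.npy')
print(proj(load('scene0'),W(p,(0,0,70))))
for tilt in (35,40,45):
  for flip in (0,1):
    for roll in (-.3,-.45,-.6):
      Rw=tool(p,tilt,roll,flip); e=eul(Rw); out=[]
      for a,b in ((p[3],100),(p[3],-8),(-.5,-8),(p[4],-8),(p[4],100)):
        j=solve_ik(list(W(p,lev(a,130))-Rw[:,2]*b),e); out.append(None if j is None else np.round(j).astype(int).tolist())
      print(tilt,flip,roll,out)
E
```

```text
[ 5.68928e+02  2.75923e+02  3.74000e-01 -8.90000e-01 -1.85000e-01] [-1.3  1.1 -1.9 -0.3  0.1  0.5 -1.8  0.3 -1.7  0.5 -1.1  0.1 -0.9  0.5
 -0.7  0.   0.5 -0.3 -0.8  0.4]
knob [532. 370. 152.]
knob [560. 298. 198.]
top idx tip crop px [308.65953834 230.82257433]
[[494.81762168 362.39563019]]
35 0 -0.3 [[-7, 25, -68, 118, 73, 64, 4], [-20, 30, -45, 118, 81, 53, -1], [-15, 25, -45, 119, 77, 49, 5], [-10, 22, -45, 120, 76, 46, 9], [-2, 11, -57, 120, 60, 49, 20]]
35 0 -0.45 [[-14, 32, -68, 116, 76, 78, 3], [-16, 38, -57, 115, 85, 71, 1], [-19, 28, -45, 117, 79, 60, 6], [-15, 25, -45, 119, 79, 56, 9], [-2, 20, -68, 119, 70, 67, 14]]
35 0 -0.6 [[-20, 38, -68, 113, 79, 91, 4], [-20, 42, -57, 113, 87, 81, 3], [-15, 36, -57, 115, 85, 77, 7], [-19, 28, -45, 118, 81, 67, 10], [-10, 27, -68, 117, 75, 81, 12]]
35 1 -0.3 [[-95, 13, 37, 123, 47, 36, -160], [-95, 32, 51, 123, 29, 14, -144], [-83, 22, 38, 123, 50, 21, -158], [-80, 19, 38, 124, 51, 20, -154], [-78, 4, 25, 125, 50, 40, -153]]
35 1 -0.45 [[-88, 17, 25, 120, 52, 45, -163], [-89, 31, 38, 120, 52, 27, -164], [-86, 25, 38, 122, 54, 28, -160]
[... 1641 characters left out ...]
 -7], [-11, 13, -57, 129, 80, 57, 0]]
45 0 -0.6 [[-21, 38, -68, 122, 88, 90, -5], [-28, 37, -45, 121, 95, 74, -7], [-23, 31, -45, 123, 94, 69, -4], [-28, 25, -34, 125, 93, 60, -3], [-18, 19, -57, 127, 82, 70, 1]]
45 1 -0.3 [[-27, 16, -45, 128, 82, 53, 168], [-87, 28, 36, 129, 97, 21, 148], [-92, 25, 47, 130, 98, 15, 151], [-89, 22, 47, 132, 103, 15, 152], None]
45 1 -0.45 [[-126, 39, 75, 131, 33, 15, -152], [-99, 37, 50, 127, 85, 17, 159], [-96, 30, 49, 129, 86, 20, 164], [-100, 31, 60, 131, 95, 12, 158], [-128, 19, 78, 134, 64, 25, -169]]
45 1 -0.6 [[-122, 36, 62, 128, 51, 28, -168], [-74, 30, 13, 124, 84, 45, 169], [-112, 61, 79, 128, -77, 11, -41], None, [-126, 30, 76, 133, 56, 24, -162]]
```

Run:
```python
from fit import *
p=np.load('p.npy'); M=tool(p,40,-.45); e=eul(M); z=M[:,2]; k=W(p,lev(p[3],130))
movep([420,-100,480],[180,0,20]); 
movep(list(k-z*230),e); print(get_joint_pos(),get_t())
move_straight(list(k-z*100)); snap('wrist','w1'); 
print('knob px',proj(load('w1'),k),get_joint_pos(),get_t())
```

```text
[-20.55071294  15.47119872 -67.91860431 118.60776247  63.64752925
  76.29301996   3.62885544] 4.2
knob px [[308.47794579 230.75284648]] [-19.86492435  26.53612126 -59.81677764 120.66088187  78.45321969
  71.48646925  -1.97689655] 5.2667
```

View pics/w1.png

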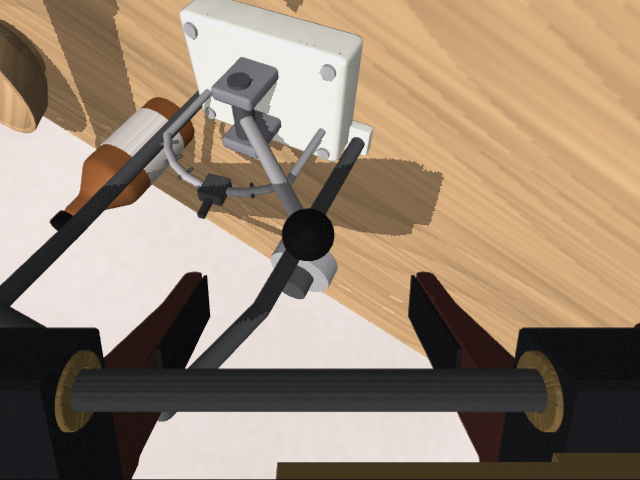

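The wrist view puts the knob at (308,235), against a predicted (308,231), so the fit is good. The index tip is at (203,216) and the clip at (214,189). I'll refine the index angle, then grasp and swing the lever.

Run:
```python
from fit import *
from scipy.optimize import minimize_scalar
p=np.load('p.npy'); w=load('w1')
print('pred',proj(w,[W(p,lev(p[4],95,18)),W(p,lev(p[4],68,18))]))
f=lambda a:np.sum((proj(w,[W(p,lev(a,95,18)),W(p,lev(a,68,18))])-[[203,216],[214,189]])**2)
o=minimize_scalar(f,bounds=(-.6,.4),method='bounded'); ai=o.x; print('idx wrist',ai,o.fun,'scene',p[4])
at=(ai+p[4])/2; np.save('at.npy',at)
M=tool(p,40,-.45); z=M[:,2]; k=lambda a:list(W(p,lev(a,130))+8*z)
print(move_straight(k(p[3]),max_speed=80,threshold=15)); grasp(8); print('gap',get_finger_gap(),get_wrist_force())
for a in np.linspace(p[3],at,7)[1:]:
    move_straight(k(a),max_speed=60); print(round(a,3),get_wrist_force().round(1))
sleep(.2); open_jaws(); print(get_wrist_force().round(1))
move_straight(list(np.array(k(at))-110*z)); snap('wrist','w2'); snap('scene','s2'); print(get_t(),at)
w=load('w2');s=load('s2')
print(proj(w,[W(p,lev(at,130)),W(p,lev(at,95,18)),W(p,lev(at,68,18))]))
c=cv2.resize(s['img'][230:410,430:590],None,fx=3,fy=3,interpolation=cv2.INTER_CUBIC)
cv2.imwrite('pics/c2.png',np.hstack([c[:,:,::-1][:480],w['img'][:,150:450,::-1]]))
```

```text
pred [[201.07063409 215.18972117]
 [214.98157034 188.16288616]]
idx wrist -0.19370759002677354 4.4656339463395 scene -0.18516778386300847
False
gap 35.28863248126153 [ 0.58911523 -0.52694866  0.0758161 ]
-0.774 [-3.8  3.2  5.2]
-0.657 [-4.2  3.6  4.8]
-0.54 [-5.1  1.1  4.6]
-0.423 [-5.5 -0.3  4.1]
-0.306 [-3.4  0.2  2.2]
-0.189 [-2.1 -0.8  0.4]
[-0.5 -0.1  1.2]
12.1417 -0.189437686944891
[[309.91934548 231.75085047]
 [321.70081476 207.74482306]
 [329.88232688 181.50157449]]
```

View pics/c2.png

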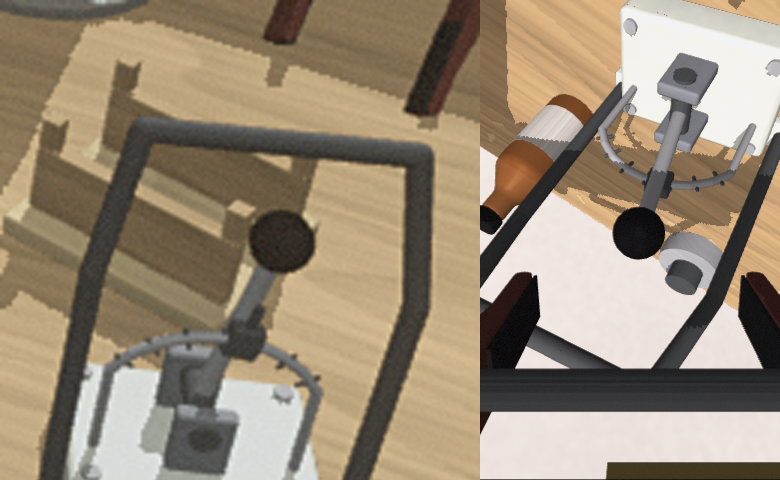

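Step 1 looks right: knob seen at (309,233) against (310,232) predicted, and the clip at (330,185) lies behind the rod. Both cameras show the lever in line. Next I'll look at the brush and rest from above.

Run:
```python
from fit import *
p=np.load('p.npy'); M=tool(p,40,-.45); z=M[:,2]
move_straight(list(np.array(get_ee_pos())-110*z),max_speed=250)
movep([560,-115,330],[180,0,8]); d=snap('wrist','w3'); print(get_t(),get_joint_pos().round(0),d['origin'],d['orientation'])
```

```text
14.4667 [-15.  13.  25.  97.  -6.  71. -71.] [ 636.60097115 -103.3076569   490.24255029] [-1.63881502e+01 -3.16911075e-03 -8.18322071e+01]
```

View pics/w3.png

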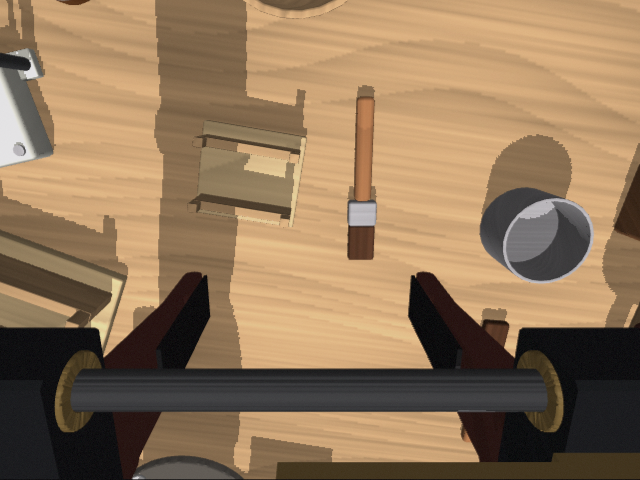

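Wrist view: brush handle end at (366,97), ferrule start at (362,201), bristle tip at (360,259). The pot mouth centre is at about (547,240). The rest horns are around (207,124), (305,136), (194,204) and (293,220). I'll convert these to positions and check reach for the dip.

Run:
```python
from h import *
w=load('w3')
a,b,c=[onz(w,*q)for q in((366,97,16),(362,201,16),(360,259,13))]
print('brush',a,b,c,np.linalg.norm(b-a),np.linalg.norm(c-a))
u=(c-a)/np.linalg.norm((c-a)[:2]);u[2]=0; print('mid',a+60*u,c-135*u,'yaw',np.degrees(np.arctan2(u[1],u[0])))
print('pot',onz(w,547,240,65))
for q in((207,123),(304,136),(194,204),(292,220)): print('horn',onz(w,*q,68))
rst=np.array([549,-48.])
for yaw in(0,3,6,-4):
    Q=R.from_euler('z',yaw,degrees=True).as_matrix()
    print(yaw,[proj(w,Q@np.array([x,y,zz])+[549,-48,0])[0].round(0).tolist() for zz,X,Y in((68,35,50),(12,55,60)) for x in(X,-X) for y in(Y,-Y)])
pot=np.array([535,-385.])
for by in(-172,170,155,144,130):
  bx=np.radians(by);bd=np.array([np.cos(bx),np.sin(bx),0])
  for th in(40,50,60):
    t=np.radians(th); br=bd*np.cos(t)-np.array([0,0,np.sin(t)]); zt=-bd*np.sin(t)-np.array([0,0,np.cos(t)])
    for s in(1,-1):
      M=np.c_[s*-br,np.cross(zt,s*-br),zt]
      e=R.from_matrix(M).as_euler('xyz',degrees=True)
      for dz in (33,130):
        tip=np.r_[pot+8*bd[:2],dz]; tcp=tip-135*br+zt*7
        j=solve_ik(list(tcp),list(e)); print(by,th,s,dz,None if j is None else np.round(j).astype(int))
```

```text
brush [ 661.00312256 -164.29201704   16.        ] [ 544.11887688 -181.005308     16.        ] [ 470.09803521 -192.28977172   13.        ] 118.07311710842417 192.9705330997652
mid [ 601.63815367 -172.99836352   16.        ] [ 603.6692152  -172.70049214   13.        ] yaw -171.6565955865215
pot [ 539.45809994 -382.62464017   65.        ]
horn [611.05142773  -3.48835372  68.        ]
horn [ 612.28530566 -102.04224656   68.        ]
horn [525.60205136   4.22122807  68.        ]
horn [ 522.94989001 -101.50157561   68.        ]
0 [[200.0, 149.0], [296.0, 163.0], [195.0, 215.0], [288.0, 227.0], [205.0, 126.0], [309.0, 141.0], [198.0, 218.0], [296.0, 232.0]]
3 [[198.0, 152.0], [295.0, 160.0], [197.0, 217.0], [290.0, 225.0], [202.0, 128.0], [306.0, 138.0], [201.0, 221.0], [299.0, 229.0]]
6 [[196.0, 154.0], [293.0, 158.0], [199.0, 220.0], [291.0, 223.0], [200.0, 131.0], [304.0, 135.0], [203.0, 223.0], [301.0, 227.0]]
-4 [[202.0, 146.0], [298.0, 167.0], [193.0, 211.0], [285.0, 230.0], [209.0, 123.0], [311.0, 145.0], [196.0, 214.0], [292.0, 234.0]]
-172 40 1 33 [ 47  33 -12 109 -68  23  17]
-172
[... 1900 characters left out ...]
119  17 -29]
144 60 1 33 [ 36  30 -10 130 164  41 102]
144 60 1 130 [ 26  18   1 128 164  27 100]
144 60 -1 33 [ 33  30  -7 130 166  41 -80]
144 60 -1 130 [ 27  18   0 128 163  27 -79]
130 40 1 33 [ 25  30   1 115  98  15 153]
130 40 1 130 [-11  29  49 114 -42  10 -74]
130 40 -1 33 [ 44  32 -22 113  96  25 -20]
130 40 -1 130 [ 12  22  18 113  43  12  27]
130 50 1 33 [  4  31  24 124 150  20  93]
130 50 1 130 [  4  20  24 121 113  13 134]
130 50 -1 33 [ 22  29   2 122 131  26 -63]
130 50 -1 130 [ 52  22 -34 118 102  31 -24]
130 60 1 33 [  1  33  25 130 151  37  87]
130 60 1 130 [-19  26  49 129 157  22  83]
130 60 -1 33 [ 19  30   2 129 142  42 -76]
130 60 -1 130 [  2  20  23 128 136  28 -71]
```

Run:
```python
from h import *
w=load('w3')
c=cv2.resize(w['img'][110:240,180:320],None,fx=4,fy=4,interpolation=cv2.INTER_CUBIC)[:,:,::-1].copy()
Q=R.from_euler('z',-4,degrees=True).as_matrix()
for zz,X,Y,col in((68,35,50,(0,0,255)),(12,55,60,(255,0,0))):
  for x in(X,-X):
    for y in(Y,-Y):
      q=(proj(w,Q@np.array([x,y,zz])+[549,-48,0])[0]-[180,110])*4; cv2.circle(c,tuple(int(v) for v in q),4,col,1)
cv2.imwrite('pics/c3.png',c)
```

```text
(no output)
```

View pics/c3.png

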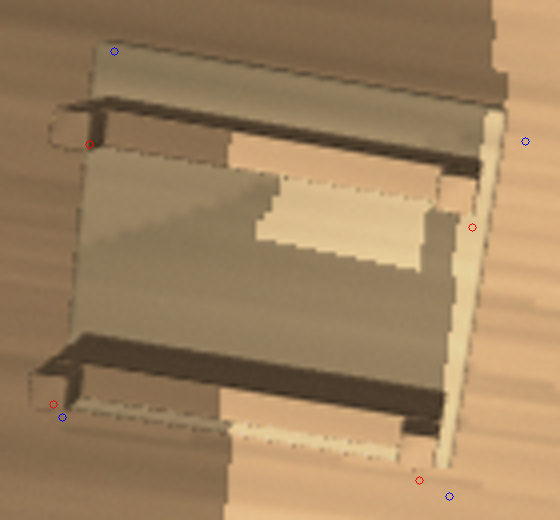

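Run:
```python
from h import *
from scipy.optimize import least_squares
w=load('w3')
obs=[((35,50,68),(70,128)),((35,-50,68),(458,192)),((-35,50,68),(49,390)),((-35,-50,68),(418,446)),((55,60,12),(97,42)),((55,-60,12),(485,108))]
f=lambda p:np.ravel([proj(w,R.from_euler('z',p[2]).as_matrix()@np.array(P)+[p[0],p[1],0])[0]-(np.array(q)/4+[180,110]) for P,q in obs])
o=least_squares(f,[549,-48,0],x_scale=[10,10,.1]); print(o.x,o.fun.round(1))
np.save('rest.npy',o.x)
```

```text
[ 5.54801857e+02 -4.39597776e+01 -1.15545695e-02] [-0.9  0.4 -1.  -0.4 -0.6  0.9 -0.2  0.8 -2.  -0.8  5.1 -0.7]
```

Rest at (555,-44) mm, yaw about -0.7°. Now I'll pick up the brush, dip it and look again.

Run:
```python
from h import *
e0=[180,0,8.3]
movep([602,-173,80],e0); print(move_straight([602,-173,2.5],max_speed=80,threshold=15))
grasp(30); print('gap',get_finger_gap(),get_ee_pos())
move_straight([602,-173,200]); print('gap',get_finger_gap(),get_wrist_force().round(1))
pot=np.array([538,-383.5]); th=np.radians(42)
b=R.from_euler('z',-171.7,degrees=True).apply([1,0,0]); br=b*np.cos(th)-[0,0,np.sin(th)]; zt=-b*np.sin(th)-[0,0,np.cos(th)]
M=np.c_[-br,np.cross(zt,-br),zt]; e=list(R.from_matrix(M).as_euler('xyz',degrees=True))
tcp=lambda dz:list(np.r_[pot+8*b[:2],dz]-135*br+zt*7)
movep(tcp(130),e); print(get_t(),get_joint_pos().round(0))
d=snap('scene','s4'); t=snap('top','t4')
tip=np.r_[pot+8*b[:2],130]; print('tip px',proj(d,tip),proj(t,tip))
cv2.imwrite('pics/c4.png',np.hstack([cv2.resize(im,(400,400)) for im in (d['img'][130:330,130:330,::-1],t['img'][160:300,330:470,::-1])]))
```

```text
False
gap 19.994202626590678 [ 602.01462583 -172.96636831    2.48696417]
gap 19.823461662261856 [-0.1 -0.1 -0.9]
20.2667 [ 46.  25. -11. 107. -57.  30.   3.]
tip px [[211.87470498 225.95020798]] [[407.80988775 242.01472152]]
```

View pics/c4.png

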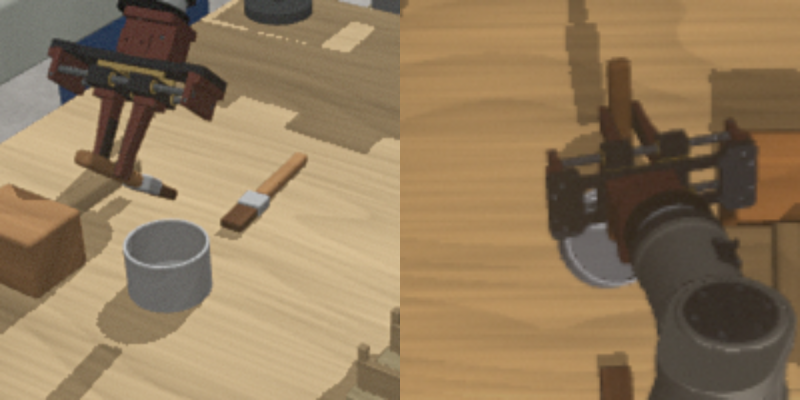

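Run:
```python
from h import *
d=load('s4'); pot=np.array([538,-383.5]);b=R.from_euler('z',-171.7,degrees=True).apply([1,0,0])
side=np.cross([0,0,1],b)*16
for a in(20,32,42):
  th=np.radians(a);g=np.array(get_ee_pos());t2=np.radians(42);g=g-7*(-b*np.sin(t2)-[0,0,np.cos(t2)])
  br=b*np.cos(th)-[0,0,np.sin(th)]; t=g+135*br
  print(a,((proj(d,[t,t+side,t-side,g-60*br])-130)*2).round(0).tolist())
```

```text
20 [[173.0, 148.0], [160.0, 146.0], [185.0, 151.0], [77.0, 179.0]]
32 [[169.0, 173.0], [157.0, 170.0], [182.0, 175.0], [79.0, 166.0]]
42 [[165.0, 193.0], [152.0, 190.0], [177.0, 196.0], [81.0, 156.0]]
```

The view matches a 42° tilt with the tip where predicted, so the brush hasn't slipped. Dip, then place it.

Run:
```python
from h import *
pot=np.array([538,-383.5]); th=np.radians(42)
b=R.from_euler('z',-171.7,degrees=True).apply([1,0,0]); br=b*np.cos(th)-[0,0,np.sin(th)]; zt=-b*np.sin(th)-[0,0,np.cos(th)]
tcp=lambda dz:list(np.r_[pot+8*b[:2],dz]-135*br+zt*7)
print(move_straight(tcp(33),max_speed=80,threshold=12)); sleep(.5)
print(get_ee_pos()-tcp(33),get_wrist_force().round(1),get_finger_gap())
move_straight(tcp(150)); 
movep([567,-44,200],[180,0,-.7]); move_straight([567,-44,90])
print(move_straight([567,-44,52.5],max_speed=40,threshold=4),get_ee_pos(),get_wrist_force().round(1))
sleep(.2); open_jaws(); sleep(.2); move_straight([567,-44,200]); 
movep([480,-300,400],[180,0,0]); sleep(.2)
d=snap('scene','s5'); t=snap('top','t5'); print(get_t())
cv2.imwrite('pics/c5.png',np.hstack([cv2.resize(im,(400,400)) for im in (d['img'][180:380,180:380,::-1],t['img'][190:290,240:340,::-1])]))
cv2.imwrite('pics/c6.png',np.hstack([d['img'][180:420,150:600,::-1]]))
```

```text
False
[ 0.05345829 -0.01041096  0.11887773] [-0.2  0.5 -0.4] 19.795267062367273
True [566.50422528 -43.97437311  52.0432371 ] [-0.9  0.1  6.5]
30.6083
```

View pics/c5.png

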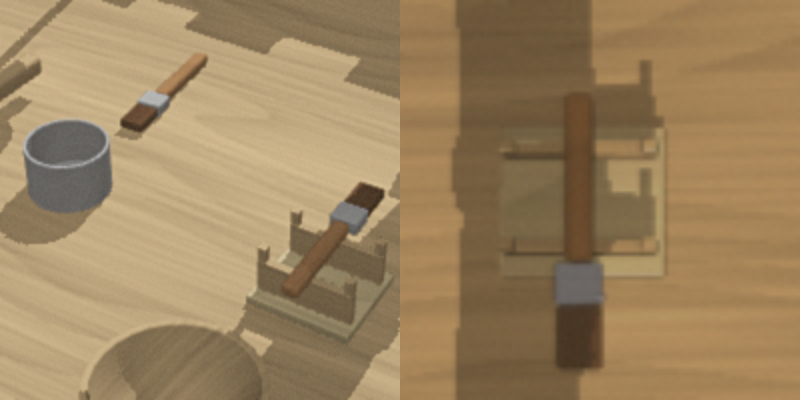

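View pics/c6.png

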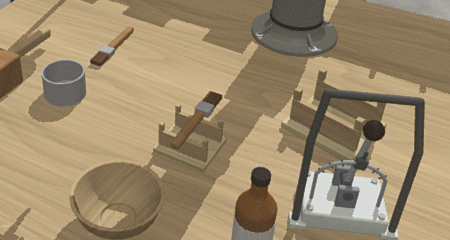

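The brush lies across both rails, level and centred between the horns. The pot is upright and the lever still lies along the pointer. Handing in.

```bash
python3 -c "
from station import *
close_job(); print(get_t())"
```

```text
the job is handed in; nothing more can be done
the job is handed in; nothing more can be done
```

I finished all three steps and handed the job in at about 31 s, well under the 67 s limit; `close_job()` gives no verdict.

- **Lever:** I swung it from about -0.89 rad to -0.19 rad, let go and backed off. In the wrist picture the knob was within 2 px of its predicted place. The scene picture showed the rod lined up behind the pointer clip. The two index measurements were -0.185 and -0.194 rad, a disagreement well under the 0.07 rad tolerance.
- **Dip:** I took the left-hand brush at mid-handle and tilted it 42°. A picture above the pot showed no slip. I then lowered the tip to about 32 mm below the rim, by calculation rather than by picture, and held it for 0.5 s. There was no contact force, and the finger gap stayed at 19.8 mm.
- **Brush rest:** I laid the brush on the smaller rest, which matches the size given. It touched down with a force change of at least 4 N. The last pictures show the handle level across both rails, centred between the horns, about 12 mm off centre along its length as intended.

In those pictures the pot stands upright, and the pot, bottle and bowl look undisturbed. I did not measure their positions again, and the mallet was only partly in view. One base-board corner was about 5 px off in the rest fit; the horns agreed to about 1 px, so I relied on them.

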